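Pin the two mould halves together at their hinge

ROBOT

A 7-joint arm with a two-finger parallel gripper is mounted at the origin on a cart in front of the work surface, level with it; the furniture and walls round the work are solid. World frame = base frame: x ahead of the robot, y to its left, z up, the work surface at z = 0. Lengths are in m, angles in rad, forces in N, time in s.
With the tool pointing down it reaches from about 0.425 to 0.875 m from the base axis. Payload 8.4 kg.
Tool frame: the origin (TCP) lies between the finger pads; the fingertips stand 8 mm ahead of it and the grasp point (between the pads) lies 11 mm behind it; z points along the fingers, y is the line along which they close (so a half turn about z gives the same grasp; the last joint's range is limited). The gripper opens to 85 mm and grips with 20 to 120 N. Pads are 22 mm wide; open, the fingers measure 114 mm over their backs; the gripper's body (76 mm by 85 mm) begins 54 mm behind the grasp point. The pads swing forward as they close: fully open they stand 13 mm farther back than shut.
Start: joints at [-1.312, 0.333, 0.04, 1.465, -0.013, 1.343, -0.059], TCP at [0.228, 0.609, 0.239] pointing down, gripper open.
Joint ranges: [-2.58, 2.58], [-0.38, 2.09], [-1.3, 1.39], [0.25, 2.4], [-1.5, 4.64], [0.08, 2.09], [-2.65, 2.65]. Speed limits (rad/s): [2.22, 2.22, 2.79, 2.79, 3.14, 3.14, 3.14].

INTERFACE

Orientations are given as a unit quaternion [x, y, z, w].
In Python, from cell import manip gives the robot as it stands. The module is installed in compiled form; this text tells all that it offers.
- The arm moves only by the tool drive_tool, never from a script. Its argument "plan" is a list that holds one entry, the list of rows, each a list of 5 numbers: the gripper's target within -1 to 1 (shut at 1, half-way at 0, fully open at -1), then the shift along the tool's x, y, z in mm, then the turn about the tool's z in rad. A call has 1 to 20 rows; each row is the pose to reach, as a shift and turn from the pose commanded when the call began, along the tool's axes at that moment; what a row does not reach only later rows make up. A row lasts 1/8 s, in which the tool goes at most 62.5 mm and 10.7 degrees, less where a joint would pass 70% of its speed; a pose out of reach is approached as far as the arm can. A call with a gripper value outside its range is refused whole. The fingers move at their own pace and stop on an object; "grip_force" is the grip in N (left out, the last holds). Time passes only in rows, so rows that repeat a pose let the fingers close. It gives the time, the measured TCP pose, the force, the opening and the grip force at its end, in the units of the state.
- manip.state(): the state, without advancing time (a new reading comes with each control period).
- manip.read_camera(name): name is "scene" or "side" or "wrist"; returns (picture, depth): 384x512x3 uint8, blue, green, red; 384x512 float32, m along the optical axis (not along the pixel's ray), 0 where there is no reading.
- manip.camera_info(name): a dict with "mtx" (3x3 intrinsics, pixels), "R" (3x3) and "t" (3): a world point X has camera coordinates R X + t. Camera axes: x right, y down, z forward; pixel columns grow to the right and rows downward; lengths in m; the calibration is good to about 2 mm. A picture is of the moment at which its call begins: read the wrist's pose just before it. camera_info takes no time and is no camera call; for the wrist camera it gives the pose at the moment of the call.
- manip.job_done(): hands the job in; it is judged then, once.
The state is a dict: "clock": time; "joint_pos": joint angles; "qvel": joint speeds; "tau": joint torques, N m; "tcp_pos": TCP position; "eef_rot": TCP orientation; "ft_force": force on the tool from outside, world axes, zero at the start; "moment": the same for the moment, N m; "grip_width": finger opening in m; "grasp_force": force on a finger pad.
Only numpy, scipy, OpenCV 4.12 (cv2) and the standard library are available. Lean on these libraries where they do the work, as an engineer would, in place of code of your own. Each camera call takes 0.05 s, during which the arm holds its last target. There are 200 camera calls.

TASK

Join the two halves of the bell mould with the red-handled hinge pin: take the pin from the wooden stand, put it through the brass front half's upper knuckle, slide that half along with it until the pin finds the grey back half's lower knuckle, and push it fully home through both, so its collar sits flush on the upper knuckle. Work by feel and gently, never pressing the pin hard against the mould, and leave the other things on the bench where they lie.

Things in the scene. Friction and masses are not known exactly. Their poses are not given: they have to be found in the camera images.
- pin_grip (a point): Centre of the red handle of the loose hinge pin (about 90 g, upright in the stand; z = pin axis, up). Handle 16 mm diameter, 45 mm long. Below it a dark collar, 20 mm diameter, 5 mm thick, its underside 27.5 mm below this point; then a steel shank, 10 mm diameter, to 75.5 mm below this point, its last 7 mm tapering to a flat tip of 5 mm diameter.
- pin_collar (a point): Point on the pin's axis in the plane of the collar's underside, 27.5 mm below the handle's centre. z axis = pin axis, up. When the pin is home this point lies at point upper_bore.
- pin_stand: Fixed wooden block 60 x 60 mm, 58 mm high, origin at the centre of its underside; the pin's shank stands in a 13 mm hole in its middle, the collar resting on its top. Lift the pin at least 60 mm to clear it.
- jig: Fixed plywood board, 130 (x) x 190 (y) x 12 mm, carrying both mould halves (tops and bolts up to 80 mm over the worktop); origin under its centre, z up. The front half slides along its y axis. The hinge axis is vertical, in the plane x = 0. More than 55 N between pin and mould, all their contacts added up, spoils the bores: keep pushes to about 15 N.
- upper_bore (a point): Centre of the top mouth of the upper knuckle's bore, 76 mm over the worktop, axes as the jig's. Vertical 12 mm bore through a brass lug 28 x 32 x 18 mm thick. The front half slides along the jig's y with 1.5 N of friction and stays where left; it starts drawn back to -y, so the lower bore always lies 5 to 32 mm to +y of it.
- lower_line (a point): Middle of the search line, at strap-top height (55 mm over the worktop), fixed to the jig, axes as the jig's. The grey back half is clamped immovably at an UNMEASURED place: its lower knuckle, a vertical 12 mm bore through an 18 mm thick flat grey strap, has its centre on this point's y axis, anywhere within 9 mm either side. The strap is solid 60 mm to -y and 25 mm to +y of the bore.
- catch_level (a point): A point 11 mm below lower_line, fixed to the jig: the height of a spring ball hidden in the side of the lower bore. The pin's tip meets it 7 to 12 mm down from the strap's top; from there some 2 to 9 N push the pin on, and it is held by friction, so it does not fall home by itself. Under the strap is 25 mm of free room.
- bell_k: bystander: small copper-coloured cow bell lying to the robot's right, 88 x 82 x 53 mm, origin under its centre; leave it
- nut_big: bystander: big steel nut, 30 x 34 x 14 mm, lying near the stand, origin under its centre; leave it
- soapstone: bystander: white soapstone stick, 70 x 12 x 5 mm, lying near the stand, origin under its centre; leave it
Mind the look-alikes: they are no part of the job. Leave any purple look-alike of the part that bears pin_grip alone.

How it is judged:
By the outcome, as a careful person would: the job done as asked, in the order asked, and still so for the second after the job is handed in, with the robot touching nothing.
It also fails if it takes over 45 s, if anything falls off the work surface, if the arm or the gripper's body presses on something with over 40 N, if the wrist force passes 120 N, or if a joint passes its speed limit or range.

## Working session

There is one attempt and no reset: what is moved stays moved. The work goes in short steps, Python scripts to look and compute and a tool call to move; the robot and the scene stay as the last step left them, time stands still between calls to the robot, and variables do not carry over. Pictures are saved under pics/ and viewed, at most 10 in all, crops included, and the job is handed in when it is done.

Besides the shell and the picture viewer there is one more tool, called after ">>>" in YAML: its name, and indented under it one key for each argument. drive_tool: Moves the arm, as the interface text tells. Its arguments: {"type":"object","properties":{"plan":{"type":"array"},"grip_force":{"type":"number"}},"required":["plan"]}

```bash
mkdir -p pics; cat > h.py <<'E'
import numpy as np, cv2
from cell import manip
def cap(n,f):
    i=manip.camera_info(n); p,d=manip.read_camera(n); cv2.imwrite(f'pics/{f}.png',p)
    np.savez(f'pics/{f}.npz',p=p,d=d,K=i['mtx'],R=i['R'],t=i['t'])
def load(f): return np.load(f'pics/{f}.npz')
def world(z):
    d=z['d']; v,u=np.indices(d.shape); K=z['K']
    c=np.stack([(u-K[0,2])/K[0,0]*d,(v-K[1,2])/K[1,1]*d,d],-1)
    return (c-z['t'])@z['R']
E
python3 - <<'E'
from h import *
for n in('scene','side','wrist'):cap(n,n+'0')
cv2.imwrite('pics/a.png',np.hstack([cv2.imread('pics/scene0.png'),cv2.imread('pics/side0.png')])[:, :])
a=cv2.imread('pics/scene0.png');b=cv2.imread('pics/side0.png')
s=manip.state();print(s['clock'],s['tcp_pos'],s['eef_rot'],s['ft_force'],s['grip_width'])
for n in('scene','side','wrist'):
  z=load(n+'0');print(n,-z['R'].T@z['t'],z['R'][2])
E
```

```text
0.15 [0.22754766 0.60850118 0.23862586] [ 1.77996103e-01  9.84030994e-01 -6.18678345e-04 -9.09362461e-05] [-0.60717496  0.52838893  0.62725578] 0.08551633776867189
scene [-0.16118334  0.57499159  0.49576371] [ 0.68593651 -0.59710701 -0.41587778]
side [-0.10624782 -0.93650624  0.69770676] [ 0.50834176  0.70347659 -0.49669844]
wrist [0.16551087 0.6313053  0.37280033] [ 0.24651815 -0.09272088 -0.96469251]
```

View pics/scene0.png

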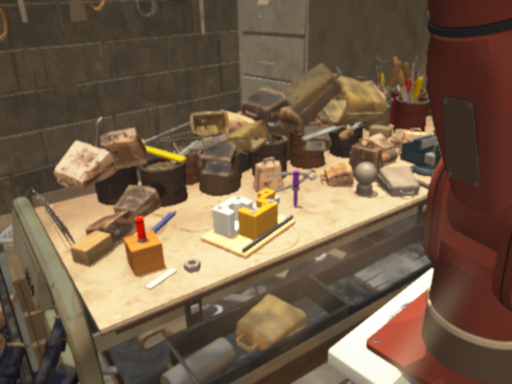

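View pics/side0.png

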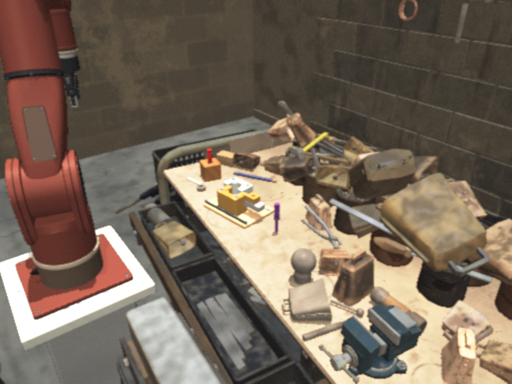

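The scene view shows the red pin in its stand at about (140,232). The jig, with its brass and grey halves, is at about (250,220), and the purple look-alike is at (296,188).

```bash
python3 - <<'E'
from h import *
for n in('scene0','side0'):
    z=load(n);W=world(z);p=z['p'].astype(int);B,G,R=p[...,0],p[...,1],p[...,2]
    m=(R>140)&(G<60)&(B<70)&(z['d']>0)
    if n=='scene0': m[:, 400:]=0
    else: m[:, :150]=0
    q=W[m];q=q[(q[:,2]>.03)&(q[:,2]<.2)];print(n,'red',len(q),q.mean(0),q.min(0),q.max(0))
    if n=='scene0': sl=(slice(180,265),slice(190,310))
    else: sl=(slice(165,235),slice(195,275))
    w=W[sl].reshape(-1,3);c=z['p'][sl].reshape(-1,3)
    for lo,hi in((.072,.082),(.05,.06),(.008,.016)):
        k=(w[:,2]>lo)&(w[:,2]<hi);q=w[k];print(lo,len(q),np.median(q,0),np.percentile(q,2,0),np.percentile(q,98,0)) if len(q) else 0
    # topdown raster 1mm/px *? around jig
    c0=np.median(w[(w[:,2]>.008)&(w[:,2]<.016)],0)[:2]
    im=np.zeros((500,500,3),np.uint8)
    o=np.argsort(w[:,2]); 
    for (x,y,h),cc in zip(w[o],c[o]):
        u=int(250-(y-c0[1])*2000);v=int(250-(x-c0[0])*2000)
        if 0<u<500 and 0<v<500 and .005<h<.09: cv2.circle(im,(u,v),3,tuple(int(k) for k in cc),-1)
    cv2.imwrite(f'pics/td_{n}.png',im);print('center',c0)
a=cv2.imread('pics/scene0.png')[185:265,190:310];b=cv2.imread('pics/side0.png')[165:235,195:275]
cv2.imwrite('pics/z.png',np.hstack([cv2.resize(a,(450,300),interpolation=2),cv2.resize(b,(343,300),interpolation=2)]))
E
```

```text
scene0 red 143 [0.54387776 0.25354608 0.08720559] [0.53884147 0.24599372 0.06158628] [0.55173672 0.25930065 0.10832338]
0.072 579 [0.50680305 0.01243243 0.07366816] [ 0.45382362 -0.07055714  0.07211258] [0.5478953  0.078196   0.07779388]
0.05 396 [0.49772213 0.02627924 0.0548361 ] [ 0.44911742 -0.15988618  0.05023982] [0.5362407  0.0818544  0.05977014]
0.008 1231 [0.48475586 0.05852251 0.01144869] [ 0.43059815 -0.21931026  0.00828837] [0.75190245 0.18165509 0.01565956]
center [0.48475586 0.05852251]
side0 red 30 [0.54805623 0.24052566 0.09056076] [0.54222049 0.2350155  0.0660261 ] [0.5545335  0.24636909 0.10996838]
0.072 407 [ 5.05769061e-01 -4.28109918e-04  7.52156670e-02] [ 0.45227779 -0.07842874  0.07212275] [0.54886777 0.069457   0.08017657]
0.05 268 [ 0.51233106 -0.02844447  0.05549034] [ 0.45029836 -0.13549945  0.05031221] [0.56298779 0.23290944 0.05948128]
0.008 677 [ 0.49967155 -0.03879002  0.01258156] [ 0.43109564 -0.0956987   0.00838891] [0.73694413 0.22775832 0.01573609]
center [ 0.49967155 -0.03879002]
```

View pics/z.png

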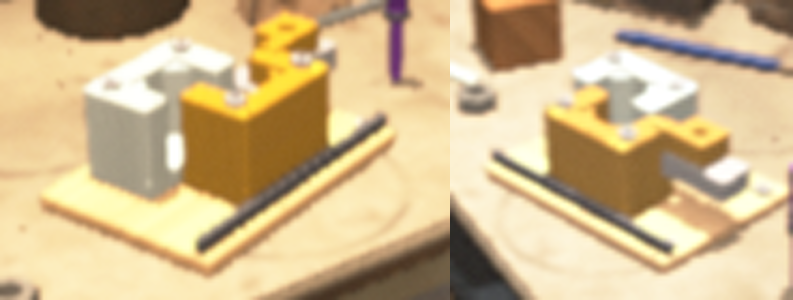

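The crop shows the brass lug with its bore toward world -y, and the grey strap's end sticking out beyond it. I'll hover over the pin with the wrist camera first.

>>> drive_tool:
  plan:
    - [[-1,-428,-224,0,0],[-1,-428,-224,20,0],[-1,-428,-224,40,0],[-1,-428,-224,40,0],[-1,-428,-224,40,0],[-1,-428,-224,40,0],[-1,-428,-224,40,0],[-1,-428,-224,40,0],[-1,-428,-224,40,0],[-1,-428,-224,40,0],[-1,-428,-224,40,0]]

```text
clock: 1.52
tcp_pos: [0.5492, 0.2506, 0.1993]
eef_rot: [0.177, 0.984, 0.0, -0.0]
ft_force: [-0.0, 0.3, 0.2]
grip_width: 0.0854
grasp_force: 0.0
```

```bash
python3 - <<'E'
from h import *
s=manip.state();print(s['clock'],s['tcp_pos'],s['eef_rot'],s['ft_force'],s['grip_width'],s['joint_pos'])
cap('wrist','w1');z=load('w1');W=world(z);p=z['p'].astype(int);B,G,R=p[...,0],p[...,1],p[...,2]
m=(R>100)&(G<70)&(B<80)&(R>2*G)&(z['d']>0)&(abs(W[...,0]-.55)<.05)&(abs(W[...,1]-.2485)<.05)
m=m&(W[...,2]>.06)
q=W[m];print(len(q),q.min(0),q.max(0)); t=q[q[:,2]>.105];print('top',len(t),t.mean(0),t.min(0),t.max(0))
q=W[(abs(W[...,2]-.058)<.004)&(abs(W[...,0]-.55)<.06)&(abs(W[...,1]-.2485)<.06)&(R>B*1.5)];print('stand',cv2.minAreaRect(q[:,:2].astype(np.float32)*1000),np.median(q[:,2]))
E
```

```text
1.525 [0.54918994 0.25062034 0.19929692] [ 1.76792133e-01  9.84248163e-01  1.89644197e-04 -2.44970115e-04] [-0.0316512   0.27753164  0.15619078] 0.08543902119899897 [-0.75815657  0.26690075  0.30894003  1.65009186 -0.08557991  1.2379861
  0.78387176]
223 [0.54196677 0.2395042  0.09417431] [0.5561441  0.25508026 0.10927354]
top 220 [0.54912608 0.24721677 0.10740775] [0.54196677 0.23959237 0.10519995] [0.5561441  0.25451708 0.10927354]
stand ((549.3568115234375, 247.24423217773438), (60.145660400390625, 60.34393310546875), 77.81463623046875) 0.05751322080673607
```

View pics/w1.png

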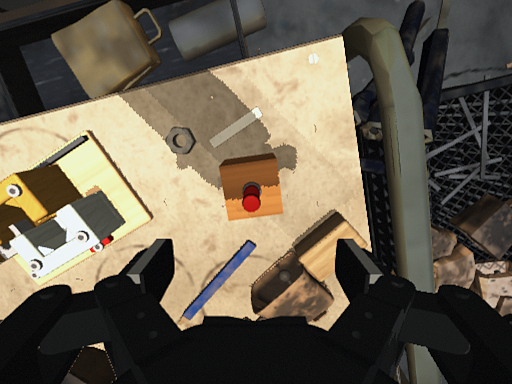

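The pin top measures (0.5491, 0.2472) at height 0.108, and the stand is 60 × 60 with its top at 0.0575, so both agree with the given sizes. I'll go down part of the way and check.

>>> drive_tool:
  plan:
    - [[-1,-1,-3,40,0],[-1,-1,-3,60,0],[-1,-1,-3,60,0]]

```text
clock: 1.95
tcp_pos: [0.5485, 0.2464, 0.138]
eef_rot: [0.177, 0.984, -0.001, -0.001]
ft_force: [0.3, -0.1, 0.5]
grip_width: 0.0853
grasp_force: 0.0
```

```bash
python3 - <<'E'
from h import *
# jig from w1 and side0: board rect, tops
for n in('w1','scene0','side0'):
    z=load(n);W=world(z);p=z['p'].astype(int);hsv=cv2.cvtColor(z['p'],cv2.COLOR_BGR2HSV).astype(int)
    box=(W[...,0]>.38)&(W[...,0]<.62)&(W[...,1]>-.16)&(W[...,1]<.16)&(z['d']>0)
    br=(hsv[...,0]>15)&(hsv[...,0]<32)&(hsv[...,1]>170)&(hsv[...,2]>70)
    for nm,m in(('board',box&(abs(W[...,2]-.012)<.004)),('brass>66',box&br&(W[...,2]>.066)),('grey>66',box&~br&(W[...,2]>.066)&(W[...,2]<.085)),('z50-60',box&~br&(abs(W[...,2]-.055)<.004))):
        q=W[m]
        if len(q)>8: print(n,nm,len(q),np.round(np.array(cv2.boxPoints(cv2.minAreaRect(q[:,:2].astype(np.float32)*1000))).ravel()),np.round(np.median(q,0)*1000))
E
```

```text
w1 board 4555 [ 424.   88.  459. -100.  586.  -76.  552.  112.] [490.  73.  11.]
w1 brass>66 365 [449.  38. 461. -31. 509. -23. 497.  47.] [474.  39.  72.]
w1 grey>66 3803 [443.  63. 460. -31. 560. -12. 543.  81.] [521.  34.  73.]
w1 z50-60 1102 [440. -43. 530. -53. 544.  80. 454.  89.] [506.  12.  55.]
scene0 board 927 [ 423.   93.  467. -169.  597. -146.  552.  115.] [474.  72.  11.]
scene0 brass>66 389 [435.  36. 481. -87. 534. -67. 488.  56.] [479. -15.  73.]
scene0 grey>66 533 [ 451.   74.  475. -164.  575. -154.  550.   84.] [520.  31.  73.]
scene0 z50-60 183 [ 454. -156.  528. -160.  541.   82.  468.   86.] [512.  23.  55.]
side0 board 493 [ 423.   87.  457. -103.  585.  -80.  551.  110.] [486. -58.  13.]
side0 grey>66 545 [442.  65. 464. -87. 565. -73. 544.  79.] [505.  -3.  74.]
side0 z50-60 184 [ 423.   30.  498. -114.  591.  -65.  515.   79.] [506. -43.  56.]
```

>>> drive_tool:
  plan:
    - [[-1,0,1,40,0],[-1,0,1,58,0],[-1,0,1,58,0],[1,0,1,58,0],[1,0,1,58,0],[1,0,1,58,0],[1,0,1,58,0],[1,0,1,58,0]]
  grip_force: 60

```text
clock: 2.95
tcp_pos: [0.5506, 0.247, 0.0819]
eef_rot: [0.178, 0.984, 0.0, 0.0]
ft_force: [-2.4, -0.7, 5.8]
grip_width: 0.0143
grasp_force: 58.4
```

>>> drive_tool:
  plan:
    - [[1,0,0,-40,0],[1,0,0,-80,0],[1,0,0,-112,0],[1,-20,-45,-112,-0.15],[1,-45,-100,-112,-0.3],[1,-75,-160,-112,-0.45],[1,-100,-220,-112,-0.54],[1,-119,-262,-112,-0.54],[1,-119,-262,-112,-0.54],[1,-119,-262,-112,-0.54]]

```text
clock: 4.2
tcp_pos: [0.5699, -0.0396, 0.193]
eef_rot: [-0.091, 0.996, 0.0, -0.0]
ft_force: [-0.6, 0.0, -0.5]
grip_width: 0.0142
grasp_force: 59.4
```

```bash
python3 - <<'E'
from h import *
s=manip.state();print(s['clock'],s['tcp_pos'],s['eef_rot'],s['ft_force'],s['grip_width'],s['joint_pos'])
cap('wrist','w2')
im=cv2.imread('pics/w2.png');cv2.imwrite('pics/w2b.png',cv2.resize(im,(800,600),interpolation=2))
E
```

```text
4.2 [ 0.56987917 -0.03960895  0.19301674] [-9.09085543e-02  9.95859181e-01  2.44122978e-04 -2.58831891e-04] [-0.58873172  0.02295151 -0.50371128] 0.014240952261554918 [-0.37241     0.20915797  0.41957941  1.74104718 -0.0909415   1.21101495
  1.8240411 ]
```

View pics/w2b.png

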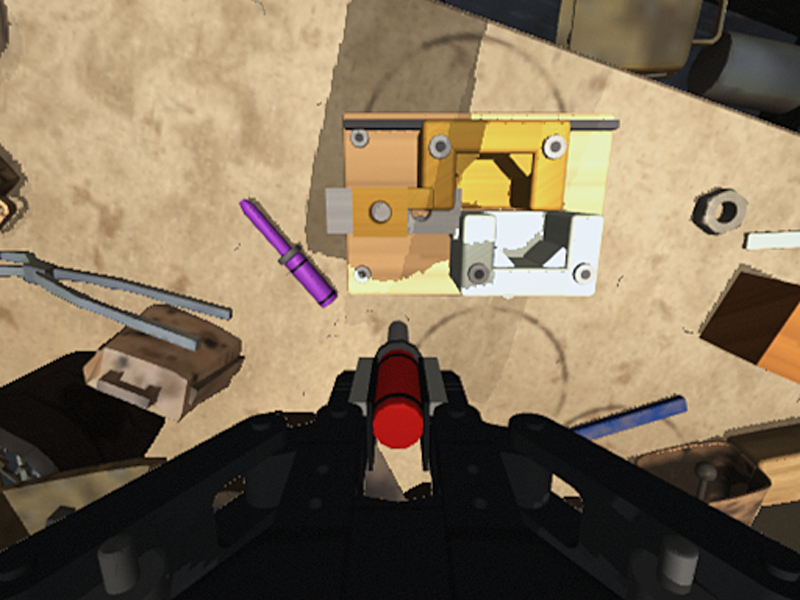

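The wrist view, scaled 800×600, shows the upper bore at (381,211). Part of the lower bore is visible at about (420,212), the strap runs across x=327–461, and the pin tip is at about (399,325). Next I'll measure these.

```bash
python3 - <<'E'
from h import *
z=load('w2');K,R,t=z['K'],z['R'],z['t'];W=world(z);C=-R.T@t
def plane(u,v,h):
    r=R.T@np.linalg.solve(K,[u,v,1.]);return C+r*(h-C[2])/r[2]
hsv=cv2.cvtColor(z['p'],cv2.COLOR_BGR2HSV).astype(int)
# board rectangle -> jig frame
m=(abs(W[...,2]-.012)<.003)&(abs(W[...,0]-.505)<.12)&(abs(W[...,1])<.14)
m=cv2.morphologyEx(m.astype(np.uint8),cv2.MORPH_OPEN,np.ones((3,3)))>0
r=cv2.minAreaRect((W[m][:,:2]*1000).astype(np.float32));print('board',r)
# lug: brass, z~.076
sl=(slice(118,152),slice(205,300))
zz=W[sl][...,2];np.set_printoptions(linewidth=250)
print((zz[::2,::3]*1000).round().astype(int))
im=cv2.resize(z['p'][sl],None,fx=8,fy=8,interpolation=cv2.INTER_CUBIC);cv2.imwrite('pics/lug.png',im)
print('upper est',plane(243.8,135,.076),'lower est',plane(269,135.5,.055))
# tip of pin
q=W[200:240,235:275];k=(q[...,2]>.1)&(q[...,2]<.17);print('shank pts',k.sum(),q[k].min(0),q[k].max(0),np.median(q[k],0))
q=W[215:300,230:280];h=hsv[215:300,230:280]
k=((h[...,0]<6)|(h[...,0]>174))&(h[...,1]>180)&(q[...,2]>.15);q=q[k];print('red',q.min(0),q.max(0)); tt=q[q[:,2]>q[:,2].max()-.004];print('top',tt.mean(0),tt.min(0),tt.max(0))
E
```

```text
board ((508.6158752441406, -21.228668212890625), (130.09092712402344, 244.37258911132812), 12.294306755065918)
[[  0   1   0   0  -1   0  11  12  11  12  13  11  13  11  12  11  10  10  11  12  11  49  72  76  74  73  74  74  73  25  25  25]
 [  0  54  56  56  55  53  53  76  75  76  77  75  77  75  75  76  75  74  77  76  75  75  75  74  74  73  73  74  74  55  54  26]
 [  0  55  55  55  55  53  54  75  76  75  75  75  75  76  75  74  76  76  77  76  75  75  76  75  75  74  74  73  73  55  54  26]
 [ -1   0  53  56  54  54  55  76  75  76  75  75  75  75  76  76  74  75  75  76  75  76  76  76  75  73  74  74  73  55  55  27]
 [ -1   0  55  54  54  54  55  74  77  76  76  76  77  75  76  76  75  75  75  76  76  75  76  76  75  73  72  73  72  55  55  26]
 [  1   0  54  55  55  53  55  76  74  75  76  76  75  76  75  76  76  75  75  75  76  75  75  76  74  74  73  73  75  55  27  26]
 [  0  -1  53  54  56  54  55  77  77  75  75  76  55  56  54  76  76  75  75  75  76  76  76  74  73  74  74  74  73  53  26  26]
 [  0   1  56  54  56  55  55  75  76  76  75  54  54  54  55  76  75  7
[... 960 characters left out ...]
55  55  67  73]
 [ -1  -1  54  53  54  55  54  75  75  76  75  75  74  76  74  76  76  75  76  53  55  55  56  54  54  54  56  54  53  55  67  73]
 [ -1   0  -1   0   0  -1  12  75  75  74  76  75  75  76  76  75  76  76  76  11  11  11  11  12  11  13  11  11  55  55  67  73]]
upper est [ 0.51643682 -0.05956858  0.076     ] lower est [ 0.51336398 -0.03566647  0.055     ]
shank pts 152 [ 0.55935174 -0.04970671  0.12746476] [ 0.56859321 -0.0357621   0.1699499 ] [ 0.56432905 -0.04130807  0.14304302]
red [ 0.50475521 -0.05245613  0.17593214] [ 0.57954066 -0.03150196  0.3273579 ]
top [ 0.50475521 -0.05245613  0.3273579 ] [ 0.50475521 -0.05245613  0.3273579 ] [ 0.50475521 -0.05245613  0.3273579 ]
```

View pics/lug.png

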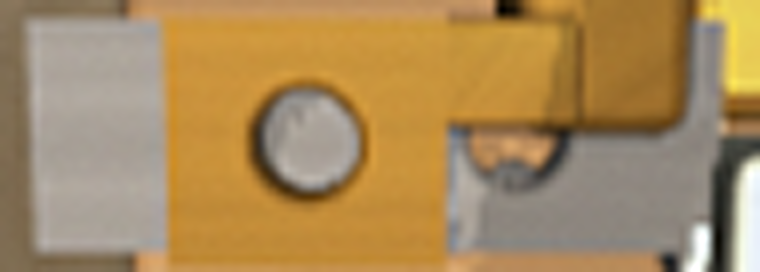

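```bash
python3 - <<'E'
from h import *
from scipy.optimize import least_squares
z=load('w2');K,R,t=z['K'],z['R'],z['t'];W=world(z);C=-R.T@t
def plane(u,v,h):
    r=R.T@np.linalg.solve(K,[u,v,1.]);return C+r*(h-C[2])/r[2]
U=plane(243.0,135.1,.076);L=plane(269.3,135.1,.055);print('U',U,'L',L,'dir',(L-U)[:2]*1000)
yj=np.array([-.183,.983]);print('along',(L-U)[:2]@yj,'across',(L-U)[:2]@[.983,.183])
sh=W[195:240,235:275]
for lo,hi in((.132,.168),(.13,.15),(.15,.17)):
  k=(sh[...,2]>lo)&(sh[...,2]<hi)&(abs(sh[...,0]-.567)<.02);q=sh[k]
  f=least_squares(lambda p:np.hypot(q[:,0]-p[0],q[:,1]-p[1])-.005,[.569,-.04],loss='soft_l1',f_scale=.001);print(lo,hi,len(q),f.x,np.sqrt(2*f.cost/len(q)))
# tip rows
v,u=np.nonzero((W[190:240,235:275,2]>.1)&(W[190:240,235:275,2]<.17));v+=190;u+=235
for r in range(v.min(),v.max()+1,3):print(r,u[v==r].min(),u[v==r].max(),np.round(W[r,int(np.median(u[v==r]))]*1000,1))
# predicted tip & axis at TCP assumption
for P in([.5699,-.0396,.121],[.5699,-.0396,.165]):
    c=R@np.array(P)+t;print(K@c/c[2])
E
```

```text
U [ 0.51665657 -0.06026822  0.076     ] L [ 0.51293314 -0.0354514   0.055     ] dir [-3.7234357  24.81682565]
along 0.025076328351934504 across 0.0008813417999792957
0.132 0.168 130 [ 0.56875124 -0.04003623] 0.00018623290324389758
0.13 0.15 109 [ 0.5687591  -0.04001968] 0.00015788604795937146
0.15 0.17 33 [ 0.56839319 -0.04162735] 0.0012855730623452695
205 252 257 [563.9 -41.4 130.1]
208 249 260 [563.8 -41.4 138. ]
211 249 260 [564.4 -41.3 143.1]
214 248 261 [564.2 -41.4 150.6]
217 248 261 [559.6 -41.  169.3]Traceback (most recent call last):
  File "<stdin>", line 14, in <module>
    return umr_minimum(a, axis, None, out, keepdims, initial, where)
ValueError: zero-size array to reduction operation minimum which has no identity
```

Upper bore is at (0.5167, -0.0603), the lower bore about 25 mm to +y of it, and the pin axis at (0.5688, -0.0400). The tool axes are already aligned with the jig, so I'll move over the bore.

>>> drive_tool:
  plan:
    - [[1,30,-5,0,0],[1,55,-10.5,0,0],[1,55,-10.5,20,0],[1,55,-10.5,35,0],[1,55,-10.5,35,0],[1,55,-10.5,35,0]]

```text
clock: 5.0
tcp_pos: [0.5182, -0.0601, 0.1586]
eef_rot: [-0.091, 0.996, -0.0, 0.0]
ft_force: [-0.1, -0.8, -0.9]
grip_width: 0.0145
grasp_force: 59.4
```

```bash
python3 - <<'E'
from h import *
s=manip.state();print(s['clock'],s['tcp_pos'],s['eef_rot'],s['ft_force'],s['grip_width'])
cap('wrist','w3');z=load('w3')
from scipy.optimize import least_squares
W=world(z);K,R,t=z['K'],z['R'],z['t']
sh=W[180:260,225:290];k=(sh[...,2]>.097)&(sh[...,2]<.13)&(np.abs(sh[...,0]-.515)<.012)&(abs(sh[...,1]+.06)<.012);q=sh[k]
f=least_squares(lambda p:np.hypot(q[:,0]-p[0],q[:,1]-p[1])-.005,[.517,-.06],loss='soft_l1',f_scale=.001);print(len(q),f.x,np.sqrt(2*f.cost/len(q)))
cv2.imwrite('pics/w3c.png',cv2.resize(z['p'][150:270,180:340],(800,600),interpolation=2))
E
```

```text
5.0 [ 0.51822282 -0.06006757  0.1585894 ] [-9.13380752e-02  9.95819935e-01 -1.11062292e-04  1.40040879e-05] [-0.13863623 -0.77787772 -0.86934827] 0.014545148764268547
128 [ 0.51721114 -0.06053704] 0.0001815538933257367
```

View pics/w3c.png

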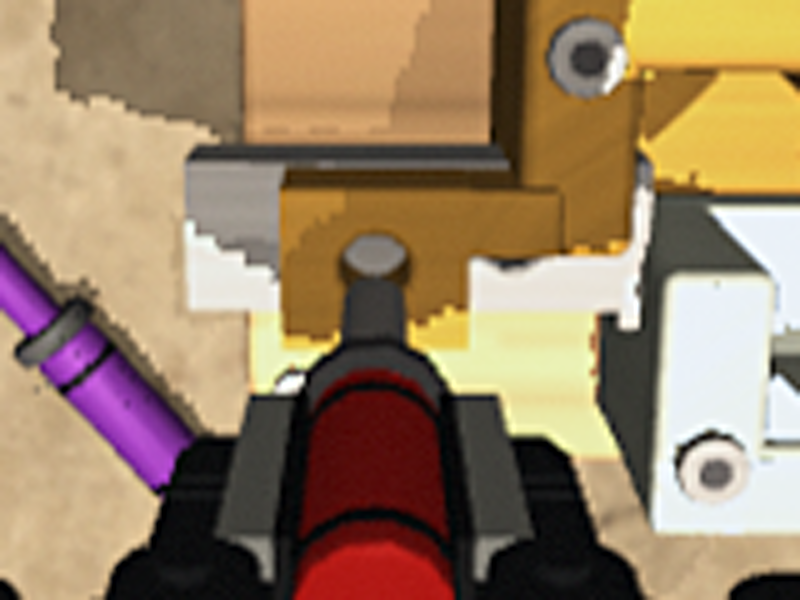

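The pin's tip sits over the bore: shank at about x=374 and bore centre at about x=376 in the crop. I'll lower it gently and feel for contact.

>>> drive_tool:
  plan:
    - [[1,0.5,0,4,0],[1,0.5,0,8,0],[1,0.5,0,11,0],[1,0.5,0,13,0],[1,0.5,0,15,0],[1,0.5,0,15,0]]

```text
clock: 5.8
tcp_pos: [0.5173, -0.0606, 0.1432]
eef_rot: [-0.091, 0.996, -0.0, -0.0]
ft_force: [1.0, 0.0, -1.7]
grip_width: 0.0146
grasp_force: 59.4
```

>>> drive_tool:
  plan:
    - [[1,0,0,3,0],[1,0,0,6,0],[1,0,0,8,0],[1,0,0,10,0],[1,0,0,10,0]]

```text
clock: 6.42
tcp_pos: [0.5173, -0.0606, 0.1332]
eef_rot: [-0.091, 0.996, -0.0, -0.0]
ft_force: [0.1, 0.7, -1.6]
grip_width: 0.0147
grasp_force: 59.4
```

```bash
python3 - <<'E'
from h import *
s=manip.state();print(s['tcp_pos'],s['ft_force'],s['moment'])
for i in range(3):
  cap('wrist','w4');print(np.round(manip.state()['ft_force'],2),manip.state()['tcp_pos'][2])
E
```

```text
[ 0.51728985 -0.06056118  0.13317962] [ 0.07500995  0.71020674 -1.58229909] [ 0.00622502 -0.01956636  0.04891923]
[ 0.01 -0.7  -0.71] 0.1332515232984947
[-0.02 -0.34 -0.84] 0.13336668735129537
[-0.06  0.31 -0.27] 0.13336762497034463
```

>>> drive_tool:
  plan:
    - [[1,0,0,2,0],[1,0,0,4,0],[1,0,0,5,0],[1,0,0,5,0]]

```text
clock: 7.08
tcp_pos: [0.5173, -0.0606, 0.1282]
eef_rot: [-0.091, 0.996, -0.0, -0.0]
ft_force: [0.3, 0.5, -0.8]
grip_width: 0.0144
grasp_force: 59.4
```

>>> drive_tool:
  plan:
    - [[1,0,0,0.5,0],[1,0,0,1,0],[1,0,0,1,0]]

```text
clock: 7.45
tcp_pos: [0.5173, -0.0606, 0.1273]
eef_rot: [-0.091, 0.996, -0.0, -0.0]
ft_force: [0.4, -0.5, -0.2]
grip_width: 0.0143
grasp_force: 59.4
```

>>> drive_tool:
  plan:
    - [[1,0,0,0.5,0],[1,0,0,1,0],[1,0,0,1,0]]

```text
clock: 7.82
tcp_pos: [0.5176, -0.0606, 0.1267]
eef_rot: [-0.091, 0.996, 0.0, 0.0]
ft_force: [0.2, 0.5, 2.9]
grip_width: 0.0147
grasp_force: 59.7
```

The tip touches the strap at TCP z=0.1267 with about 3.5 N. I'll lighten that slightly and slide with the front half toward +y.

>>> drive_tool:
  plan:
    - [[1,0,0,-0.5,0],[1,0,2,-0.5,0],[1,0,4,-0.5,0],[1,0,7,-0.5,0],[1,0,10,-0.5,0],[1,0,13,-0.5,0],[1,0,16,-0.5,0],[1,0,18,-0.5,0],[1,0,18,-0.5,0]]

```text
clock: 8.95
tcp_pos: [0.514, -0.0424, 0.1268]
eef_rot: [-0.091, 0.996, 0.0, -0.0]
ft_force: [0.1, 0.4, 0.1]
grip_width: 0.0146
grasp_force: 59.5
```

>>> drive_tool:
  plan:
    - [[1,0,2,0,0],[1,0,4,0,0],[1,0,6,0,0],[1,0,7,0,0],[1,0,7,0,0]]

```text
clock: 9.57
tcp_pos: [0.5127, -0.0357, 0.1268]
eef_rot: [-0.091, 0.996, 0.0, -0.0]
ft_force: [1.0, -0.7, -0.1]
grip_width: 0.0146
grasp_force: 59.5
```

>>> drive_tool:
  plan:
    - [[1,0,0,1,0],[1,0,0,2,0],[1,0,0,2,0]]

```text
clock: 9.95
tcp_pos: [0.5127, -0.0359, 0.1247]
eef_rot: [-0.091, 0.996, 0.0, -0.0]
ft_force: [0.6, -1.0, -1.0]
grip_width: 0.0143
grasp_force: 59.4
```

The pin is dropping in freely at the expected spot. I'll continue down in small steps.

>>> drive_tool:
  plan:
    - [[1,0,0,1,0],[1,0,0,2,0],[1,0,0,3,0],[1,0,0,3,0]]

```text
clock: 10.45
tcp_pos: [0.5127, -0.036, 0.1217]
eef_rot: [-0.091, 0.996, -0.0, -0.0]
ft_force: [-0.4, 0.2, -0.6]
grip_width: 0.0143
grasp_force: 59.4
```

>>> drive_tool:
  plan:
    - [[1,0,0,1,0],[1,0,0,2,0],[1,0,0,2,0]]

```text
clock: 10.82
tcp_pos: [0.5128, -0.036, 0.1197]
eef_rot: [-0.091, 0.996, 0.0, -0.0]
ft_force: [-0.1, -0.2, -1.4]
grip_width: 0.0143
grasp_force: 59.4
```

>>> drive_tool:
  plan:
    - [[1,0,0,1,0],[1,0,0,2,0],[1,0,0,2,0]]

```text
clock: 11.2
tcp_pos: [0.5128, -0.036, 0.1178]
eef_rot: [-0.091, 0.996, 0.0, -0.0]
ft_force: [0.6, 0.3, -1.1]
grip_width: 0.0145
grasp_force: 59.4
```

>>> drive_tool:
  plan:
    - [[1,0,0,1,0],[1,0,0,2,0],[1,0,0,3,0],[1,0,0,3,0]]

```text
clock: 11.7
tcp_pos: [0.5128, -0.036, 0.1147]
eef_rot: [-0.091, 0.996, -0.0, -0.0]
ft_force: [0.1, 0.4, -1.3]
grip_width: 0.0144
grasp_force: 59.4
```

>>> drive_tool:
  plan:
    - [[1,0,0,1,0],[1,0,0,2,0],[1,0,0,3,0],[1,0,0,3,0]]

```text
clock: 12.2
tcp_pos: [0.5128, -0.036, 0.1117]
eef_rot: [-0.091, 0.996, -0.0, -0.0]
ft_force: [0.8, 0.4, -0.4]
grip_width: 0.0143
grasp_force: 59.4
```

No catch felt yet, although the tip should be about 15 mm into the strap. I'll look before going on.

```bash
python3 - <<'E'
from h import *
for n in('wrist','side','scene'):cap(n,n+'5')
print([np.round(manip.state()['ft_force'],2)])
a=cv2.resize(load('wrist5')['p'][150:270,180:340],(400,300),interpolation=2)
b=cv2.resize(load('side5')['p'][170:230,200:280],(400,300),interpolation=2)
c=cv2.resize(load('scene5')['p'][175:250,200:300],(400,300),interpolation=2)
cv2.imwrite('pics/c5.png',np.vstack([np.hstack([a,b]),np.hstack([c,c*0])]))
E
```

```text
[array([ 0.18,  1.14, -1.11])]
```

View pics/c5.png

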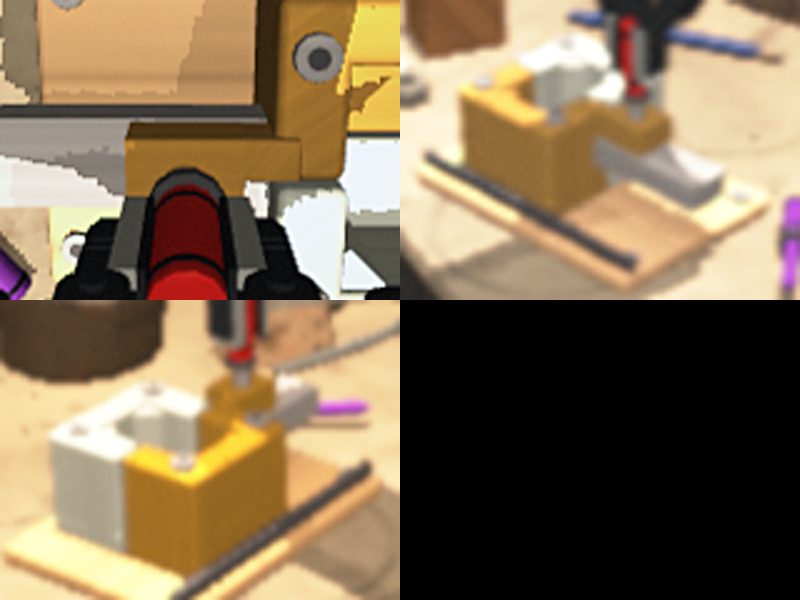

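The views show the halves closed up and the pin through the lug, with the collar still about 10 mm above it. The taper should be meeting the ball about now, so I'll carry on.

>>> drive_tool:
  plan:
    - [[1,0,0,1,0],[1,0,0,2,0],[1,0,0,3,0]]

```text
clock: 12.72
tcp_pos: [0.5129, -0.036, 0.1089]
eef_rot: [-0.091, 0.996, 0.0, 0.0]
ft_force: [-0.4, 1.1, 1.9]
grip_width: 0.0145
grasp_force: 59.7
```

>>> drive_tool:
  plan:
    - [[1,0,0,1,0],[1,0,0,2,0],[1,0,0,3,0]]

```text
clock: 13.1
tcp_pos: [0.5128, -0.036, 0.1058]
eef_rot: [-0.091, 0.996, -0.0, -0.0]
ft_force: [0.3, 2.2, 1.2]
grip_width: 0.0142
grasp_force: 59.7
```

>>> drive_tool:
  plan:
    - [[1,0,0,1,0],[1,0,0,2,0],[1,0,0,3,0]]

```text
clock: 13.48
tcp_pos: [0.5129, -0.036, 0.1028]
eef_rot: [-0.091, 0.996, -0.0, 0.0]
ft_force: [0.1, 2.0, 2.6]
grip_width: 0.0145
grasp_force: 59.7
```

>>> drive_tool:
  plan:
    - [[1,0,0,1,0],[1,0,0,2,0],[1,0,0,2,0]]

```text
clock: 13.85
tcp_pos: [0.5128, -0.036, 0.1007]
eef_rot: [-0.091, 0.996, -0.0, -0.0]
ft_force: [1.1, 0.9, -0.9]
grip_width: 0.0149
grasp_force: 59.5
```

>>> drive_tool:
  plan:
    - [[1,0,0,0.5,0],[1,0,0,1,0],[1,0,0,1,0]]

```text
clock: 14.22
tcp_pos: [0.5128, -0.036, 0.0999]
eef_rot: [-0.091, 0.996, -0.0, 0.0]
ft_force: [1.0, 2.5, 1.6]
grip_width: 0.0143
grasp_force: 59.8
```

>>> drive_tool:
  plan:
    - [[1,0,0,0.5,0],[1,0,0,0.5,0]]

```text
clock: 14.48
tcp_pos: [0.5129, -0.036, 0.0998]
eef_rot: [-0.091, 0.996, 0.0, 0.0]
ft_force: [-1.8, 2.4, 6.9]
grip_width: 0.0145
grasp_force: 60.4
```

It seats at TCP z=0.0998, where 0.0997 was expected. One more small nudge, then release and retreat.

>>> drive_tool:
  plan:
    - [[1,0,0,0.4,0],[1,0,0,0.4,0]]

```text
clock: 14.72
tcp_pos: [0.513, -0.036, 0.0998]
eef_rot: [-0.091, 0.996, 0.0, 0.0]
ft_force: [-4.5, 1.8, 11.5]
grip_width: 0.0143
grasp_force: 60.9
```

>>> drive_tool:
  plan:
    - [[0.5,0,0,0,0],[0,0,0,0,0],[-0.3,0,0,0,0],[-0.3,0,0,0,0],[-0.3,0,0,0,0],[-0.3,0,0,-10,0],[-0.3,0,0,-30,0],[-0.3,0,0,-60,0],[-0.3,-20,0,-90,0],[-0.3,-50,0,-100,0],[-0.3,-50,0,-100,0],[-0.3,-50,0,-100,0]]

```text
clock: 16.23
tcp_pos: [0.5613, -0.0272, 0.1987]
eef_rot: [-0.091, 0.996, -0.0, -0.0]
ft_force: [0.4, -0.2, -0.3]
grip_width: 0.0553
grasp_force: 0.0
```

```bash
python3 - <<'E'
from h import *
cap('wrist','w6');cap('side','s6');z=load('w6');W=world(z)
m=(abs(W[...,0]-.5125)<.013)&(abs(W[...,1]+.036)<.013)&(z['d']>0)
q=W[m];h=q[:,2]
for lo,hi in((.074,.078),(.079,.083),(.118,.13)):
  k=(h>lo)&(h<hi);print(lo,k.sum(),np.median(q[k],0) if k.any() else 0)
cv2.imwrite('pics/c6.png',np.hstack([cv2.resize(z['p'][70:250,160:400],(400,300),interpolation=2),cv2.resize(load('s6')['p'][170:230,200:280],(400,300),interpolation=2)]))
print(manip.state()['tcp_pos'],manip.state()['ft_force'])
E
```

```text
0.074 327 [ 0.5086098  -0.03640302  0.07559908]
0.079 48 [ 0.50489014 -0.03740447  0.08050524]
0.118 367 [ 0.51133843 -0.03662807  0.12526845]
[ 0.56107914 -0.02730189  0.1986301 ] [ 0.65209172 -0.42102793  0.53439958]
```

View pics/c6.png

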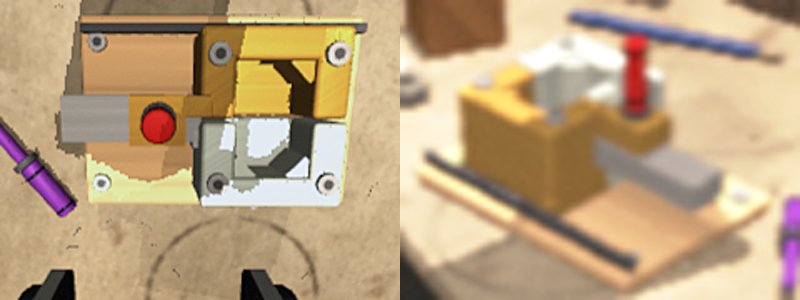

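The pin is home: handle top at 0.125–0.126 m (0.126 expected) and collar top at 0.0805 m (0.081 expected). The gripper is clear and the purple look-alike is still on the bench.

```bash
python3 -c "
from cell import manip
print(manip.job_done())"
```

```text
the job is handed in; nothing more can be done
None
```

The red-handled pin is fully home through both knuckles with its collar flush on the upper one; the highest push I read was about 12 N, and the job was handed in after about 16 s of robot time with the gripper clear.

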